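Test a wire tensioner's spring arm with its tell-tale hand

ROBOT

A 6-joint arm with a two-finger parallel gripper is mounted at the origin on a cart in front of the work surface, level with it; the furniture and walls round the work are solid. World frame = base frame: x ahead of the robot, y to its left, z up, the work surface at z = 0. Lengths are in m, angles in rad, forces in N, time in s.
With the tool pointing down it reaches from about 0.425 to 0.95 m from the base axis. Payload 3.5 kg.
Tool frame: the origin (TCP) lies on the centre line of the jaws, within the pads' length; the fingertips stand 14 mm ahead of it and the grasp point (between the pads) lies 5 mm behind it (ctrl.finger_overhang is the distance from the TCP to the fingertips, in m); z points along the fingers, y is the line along which they close (so a half turn about z gives the same grasp; the last joint's range is limited). The gripper opens to 85 mm and grips with 20 to 120 N. Pads are 22 mm wide; open, the fingers measure 114 mm over their backs; the gripper's body (76 mm by 85 mm) begins 54 mm behind the grasp point. The pads swing forward as they close: fully open they stand 13 mm farther back than shut.
Start: joints at [-1.406, 0.286, 1.577, -0, 1.279, -0.15], TCP at [0.209, -0.642, 0.245] pointing down, gripper open.
Joint ranges: [-2.77, 2.77], [-0.9, 2.22], [0.21, 2.48], [-1.53, 4.67], [0.24, 2.81], [-2.84, 2.84]. Speed limits (rad/s): [2.79, 2.79, 3.14, 3.14, 3.14, 3.14].

INTERFACE

Orientations are given as a unit quaternion [x, y, z, w].
In Python, from plant import ctrl gives the robot as it stands.
- The arm moves only by the tool send_rows, never from a script. Its argument "moves" is text: rows parted by semicolons, each of 7 numbers parted by spaces: the turn, a rotation vector about the tool's x, y, z in units of 360 degrees (1.0 is 360 degrees), then the shift along the tool's x, y, z in units of 20 cm (1.0 is 20 cm), then the gripper's target within -1 to 1 (fully open at 1, half-way at 0, shut at -1). A call has 1 to 12 rows; each row is the pose to reach, as a shift and turn from the pose commanded when the call began, along the tool's axes at that moment, turning the shorter way round; what a row does not reach only later rows make up. A row lasts 1/8 s, in which the tool goes at most 62.5 mm and 10.7 degrees, less where a joint would pass 70% of its speed; a pose out of reach is approached as far as the arm can. A call with a number of a shift or a turn outside -1 to 1 is refused whole. A call with a gripper value outside its range is refused whole. The fingers move at their own pace and stop on an object; "newtons" is the grip in N (left out, the last holds). Time passes only in rows, so rows that repeat a pose let the fingers close. It gives the time, the measured TCP pose, the force, the opening and the grip force at its end, in the units of the state.
- ctrl.get_state(): the state, without advancing time (a new reading comes with each control period).
- ctrl.read_camera(name): name is "scene" or "top" or "wrist"; returns a dict with "image" (420x560x3 uint8, red, green, blue), "fovy" (degrees; the focal length in pixels is half the picture's height over the tangent of half this angle, whatever the lens; pixels are square), "cx", "cy" (the principal point, pixels), "extrinsics" (4x4, takes a point from camera to world coordinates). Camera axes: x right, y up, looking along -z (the intrinsics and any distortion apply to the point x, -y, -z); pixel columns grow to the right and rows downward; lengths in m; the calibration is good to about 2 mm. A picture is of the moment at which its call begins. There is no depth.
- ctrl.sign_off(): hands the job in; it is judged then, once.
The state is a dict: "time": time; "qpos": joint angles; "dq": joint speeds; "joint_efforts": joint torques, N m; "eef_pos": TCP position; "tcp_rot": TCP orientation; "contact_force": force on the tool from outside, world axes, zero at the start; "wrist_torque": the same for the moment, N m; "opening": opening from 0.0 (shut) to 1.0 (fully open); "finger_force": force on a finger pad.
Only numpy, scipy, OpenCV 4.12 (cv2) and the standard library are available. Lean on these libraries where they do the work, as an engineer would, in place of code of your own. Each camera call takes 0.05 s, during which the arm holds its last target. There are 200 camera calls.

TASK

Test the spring arm of the wire tensioner: first push the yellow tell-tale hand back to zero, against the arm's pointer. Then push the arm by its roller until its pointer, carrying the yellow hand along, is in line with the red index, pause there a moment, and ease the arm back to rest without letting it snap, so that the yellow hand is left pointing at the red index. Leave the red index and everything else on the bench where it is.

Things in the scene. Friction and masses are not known exactly. Their poses are not given: they have to be found in the camera images.
- tensioner: Fixed grey T-shaped base plate, 10 mm thick. Origin on the worktop under the vertical pivot shared by arm, yellow hand and red index. Its -x axis runs from the pivot through the middle of the scale, toward the robot. Wide dial part: x -178 to -50, y -103 to 103 mm; narrow tail: x -65 to 85, y -50 to 50 mm, with a wire spool (43 mm wide, top 32 mm high) at x 52 mm.
- zero_mark (a point): Zero of the scale, on the plate's face 124 mm from the pivot, 0.55 rad clockwise (from above) from the plate's -x axis, at the robot's left. Angles about the pivot grow counter-clockwise seen from above, toward the robot's right. White arc 111 to 137 mm from the pivot, a black tick every 5 degrees from 0 to 60, longer every 10.
- roller (a point): Centre of the white roller (black band at its top) that stands on the aluminium spring arm, 80 mm from the pivot: 22 mm in diameter, from 32 to 66 mm above the worktop, this point 48 mm above it. Its x axis points outward from the pivot along the arm. The arm is 16 mm wide, top 32 mm above the worktop; the pivot cap is 42 mm high.
- pointer_tip (a point): Outer end of the arm's 5 mm wide black pointer, 117 mm from the pivot on the arm's centre line, 27.5 mm above the worktop; x axis outward along the arm.
- tension_arm (a joint): Angle of the spring arm, rad: 0 at rest on its stop, up to 1.1. A spring (0.30 N m per rad, preloaded by 0.35 rad: 1.3 N at the roller at rest, 5 N at 1 rad) returns it to 0; let go, it snaps back at over 3 rad/s. Going up, it pushes the yellow hand ahead of it once their angles are equal; going down, it leaves the hand behind.
- tell_knob (a point): Middle of the yellow upright knob of the tell-tale hand, 138 mm from the pivot: 14 mm in diameter, from 21 to 55 mm above the worktop, this point 40 mm above it. Its x axis points outward along the hand. The 6 mm wide hand runs beneath the arm, and its tip is 150 mm from the pivot.
- tell_tale (a joint): Angle of the yellow tell-tale hand on the same scale, rad, 0 (zero stop) to 1.15. It stays where it is left (light friction, about 0.4 N at the knob). It starts above the red index, where the last test left it.
- index_tip (a point): Inner tip of the small red index block on the outer rail, about 148 to 173 mm from the pivot, 12 mm wide, its top 16.5 mm above the worktop (below the fingers' way if they stay above 22 mm). x axis outward.
- index (a joint): Angle of the red index on the same scale, rad; stiff, not to be moved. The arm's pointer and the yellow hand are in line with it when their angles equal this one.
- tape_mid (a point): Middle of a loose roll of violet tape, 62 mm across, 19 mm high; a bystander.
- glue_mid (a point): Middle of a loose cream glue tube with red cap, 61 x 91 x 12 mm; a bystander.
- pliers_mid (a point): Middle of loose flat-nose pliers with black handles, 80 x 118 x 11 mm; a bystander.

How it is judged:
By the outcome, as a careful person would: the job done as asked, in the order asked, and still so for the second after the job is handed in, with the robot touching nothing.
It also fails if it takes over 48 s, if anything falls off the work surface, if the arm or the gripper's body presses on something with over 40 N, if the wrist force passes 120 N, or if a joint passes its speed limit or range.

## Working session

There is one attempt and no reset: what is moved stays moved. The work goes in short steps, Python scripts to look and compute and a tool call to move; the robot and the scene stay as the last step left them, time stands still between calls to the robot, and variables do not carry over. Pictures are saved under pics/ and viewed, at most 10 in all, crops included, and the job is handed in when it is done.

Besides the shell and the picture viewer there is one more tool, called after "Emit:" as name(argument=value, ...), one argument or row to a line, values as JSON. send_rows: Moves the arm, as the interface text tells. Its arguments: {"type":"object","properties":{"moves":{"type":"string"},"newtons":{"type":"number"}},"required":["moves"]}

```bash
mkdir -p pics; ls; python3 - <<'E'
from plant import ctrl
import cv2,numpy as np
s=ctrl.get_state(); print(s)
for n in ("scene","top"):
    c=ctrl.read_camera(n); cv2.imwrite(f"pics/{n}0.png",c["image"][:,:,::-1]); np.savez(f"{n}0.npz",**c)
    print(n,c["fovy"],c["cx"],c["cy"],np.round(c["extrinsics"],3).tolist(),[k for k in c])
E
```

```text
pics
{'time': 0.0, 'qpos': array([-1.40594084e+00,  2.87157783e-01,  1.57816464e+00, -6.04723635e-06,
        1.27858497e+00, -1.49992888e-01]), 'dq': array([0.00101447, 0.00062989, 0.00023552, 0.00144653, 0.00056656,
       0.00119993]), 'joint_efforts': array([-1.14469796e-03, -4.05980802e+01, -2.92623156e+01, -1.31072707e-04,
        5.84612731e-03,  3.29217123e-06]), 'eef_pos': array([ 0.20895796, -0.6411945 ,  0.24395908]), 'tcp_rot': array([ 9.87633583e-01,  1.56775527e-01, -1.14950638e-05, -1.15731995e-03]), 'contact_force': array([-1.17750414, -0.90815096, -0.24086583]), 'wrist_torque': array([-0.02045593,  0.03226181, -0.05566247]), 'finger_force': 0.0, 'opening': 0.9989431083538346}
scene 52.42216677773566 277.51029544939485 218.6886022044397 [[-0.778, 0.3, -0.553, -0.033], [-0.629, -0.367, 0.685, 0.657], [0.003, 0.88, 0.474, 0.52], [0.0, 0.0, 0.0, 1.0]] ['image', 'fovy', 'cx', 'cy', 'extrinsics']
top 57.74964370628952 278.0738192162974 210.07444702879658 [[0.079, 0.975, -0.209, 0.338], [-0.997, 0.079, -0.01, -0.017], [0.007, 0.209, 0.978, 0.882], [0.0, 0.0, 0.0, 1.0]] ['image', 'fovy', 'cx', 'cy', 'extrinsics']
```

View pics/scene0.png

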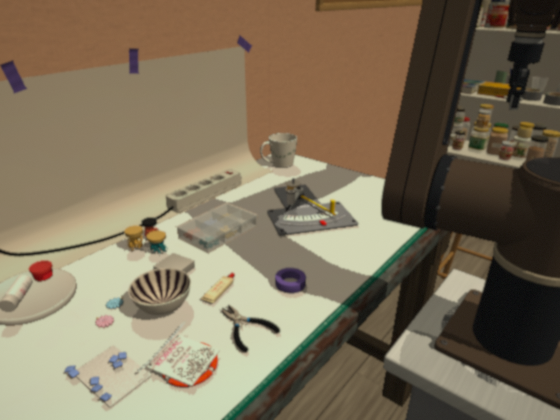

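View pics/top0.png

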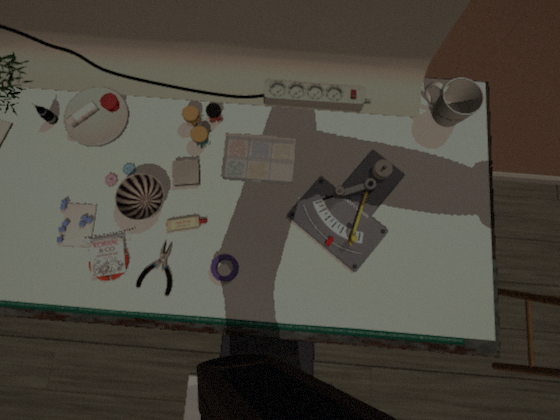

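The scene view shows the tensioner at about (310,205). In the top view the pivot is near (370,184), the roller near (341,190), the yellow knob near (352,240) and the red index near (330,241). Next I'll turn these into positions and enlarge a crop.

```bash
cat > h.py <<'E'
import numpy as np,cv2
from scipy.spatial.transform import Rotation as R
def load(n): return dict(np.load(n))
def foc(c): return 210/np.tan(np.radians(float(c["fovy"]))/2)
def ray(c,u,v):
    f=foc(c); E=c["extrinsics"]
    d=E[:3,:3]@np.array([(u-c["cx"])/f,-(v-c["cy"])/f,-1.]); return E[:3,3],d/np.linalg.norm(d)
def atz(c,u,v,z):
    o,d=ray(c,u,v); return o+d*(z-o[2])/d[2]
def proj(c,P):
    E=c["extrinsics"]; p=(np.atleast_2d(P)-E[:3,3])@E[:3,:3]; f=foc(c)
    return np.c_[c["cx"]-f*p[:,0]/p[:,2], c["cy"]+f*p[:,1]/p[:,2]]
def tri(*obs):
    A=np.zeros((3,3));b=np.zeros(3)
    for c,u,v in obs:
        o,d=ray(c,u,v);M=np.eye(3)-np.outer(d,d);A+=M;b+=M@o
    return np.linalg.solve(A,b)
def totool(s,P):
    return R.from_quat(s["tcp_rot"]).inv().apply(np.array(P)-s["eef_pos"])
E
python3 - <<'E'
from h import *
t=load("top0.npz");s=load("scene0.npz")
for n,u,v,z in [("pivot",370,184,.042),("roller",341,190,.066),("knob",352,239,.05),("idx",330,241,.0165)]:
    P=atz(t,u,v,z);print(n,P.round(3),proj(s,P).round(0))
a=t["image"][140:280,270:420,::-1];b=s["image"][165:245,250:370,::-1]
cv2.imwrite("pics/c1.png",np.vstack([cv2.resize(a,(640,597-0),interpolation=3)])[:597])
cv2.imwrite("pics/c2.png",cv2.resize(b,(720,480),interpolation=3))
E
```

```text
pivot [ 0.596 -0.213  0.042] [[298. 187.]]
roller [ 0.569 -0.144  0.066] [[291. 190.]]
knob [ 0.464 -0.176  0.05 ] [[332. 202.]]
idx [ 0.461 -0.132  0.016] [[322. 221.]]
```

View pics/c1.png

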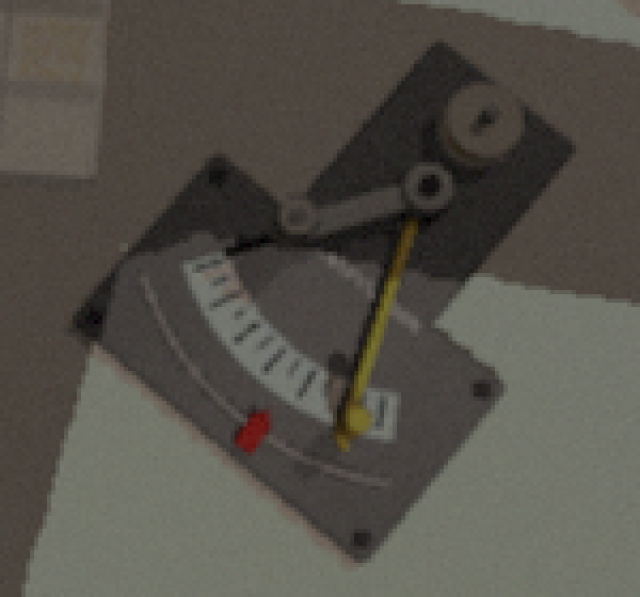

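Crop of the top view: pivot at (428,185), roller at (298,215), knob top at (360,417) and index at (252,432) in crop pixels. The plate's long axis points down and left. Next I'll fit the dial and plan a wrist-camera look from above.

```bash
python3 - <<'E'
from h import *
from plant import ctrl
t=load("top0.npz")
def c(x,y): return 270+(x+.5)/640*150-.5,140+(y+.5)/597*140-.5
pts={k:atz(t,*c(x,y),z) for k,x,y,z in [("piv",428,185,.042),("rol",298,215,.066),("knob",360,417,.055),("tip",345,447,.021),("idx",252,432,.0165),("c1",220,158,.01),("c2",75,333,.01),("c3",362,562,.01),("c4",503,388,.01)]}
for k,p in pts.items():
    d=p-pts["piv"];print(k,p.round(4),"r",np.hypot(*d[:2]).round(4),"ang",np.arctan2(d[1],d[0]).round(3))
ax=np.arctan2(*( (pts["c2"]+pts["c3"]-pts["c1"]-pts["c4"])[[1,0]])); print("axis",ax,"zero",ax-.55)
s=ctrl.get_state();w=ctrl.read_camera("wrist")
Rt=R.from_quat(s["tcp_rot"]).as_matrix();print(ctrl.finger_overhang,w["fovy"]);print((Rt.T@w["extrinsics"][:3,:3]).round(3),(Rt.T@(w["extrinsics"][:3,3]-s["eef_pos"])).round(4));print(Rt.round(3))
for P in ([.52,-.17,.245],[.5,-.2,.3]): print(P,(totool(s,P)/.2).round(3))
E
```

```text
piv [ 0.5981 -0.2132  0.042 ] r 0.0 ang 0.0
rol [ 0.569  -0.1406  0.066 ] r 0.0783 ang 1.953
knob [ 0.4674 -0.1789  0.055 ] r 0.1352 ang 2.885
tip [ 0.456  -0.1782  0.021 ] r 0.1464 ang 2.9
idx [ 0.4607 -0.129   0.0165] r 0.1612 ang 2.592
c1 [ 0.6143 -0.104   0.01  ] r 0.1104 ang 1.424
c2 [ 0.5082 -0.0305  0.01  ] r 0.2036 ang 2.028
c3 [ 0.3969 -0.1917  0.01  ] r 0.2024 ang 3.035
c4 [ 0.4966 -0.2647  0.01  ] r 0.1139 ang -2.672
axis 2.522846740642276 zero 1.9728467406422758
0.014 62.749628163313396
[[-0.     0.965  0.263]
 [ 1.     0.    -0.   ]
 [-0.     0.263 -0.965]] [ 0.0646 -0.0003 -0.1289]
[[ 0.951  0.31  -0.   ]
 [ 0.31  -0.951  0.002]
 [ 0.    -0.002 -1.   ]]
[0.52, -0.17, 0.245] [ 2.208 -1.759 -0.   ]
[0.5, -0.2, 0.3] [ 2.067 -1.648 -0.276]
```

The fit is consistent: zero direction about 1.97 rad, tell-tale about 0.92, index about 0.62 on the scale. I'll move above the knob with the tool's x axis pointing radially outward, so that half-closed fingers can straddle the knob and later the roller.

Emit:
send_rows(
  moves="0 0 -0.35 1 -1 0 -0.3;0 0 -0.35 1 -1 0 -0.3;0 0 -0.35 1 -1 0 -0.3;0 0 -0.35 1 -1 0 -0.3;0 0 -0.35 1 -1 0 -0.3;0 0 -0.35 1 -1 0 -0.3;0 0 -0.35 1 -1 0 -0.3;0 0 -0.35 1 -1 0 -0.3;0 0 -0.35 1 -1 0 -0.3;0 0 -0.35 1 -1 0 -0.3;0 0 -0.35 1 -1 0 -0.3;0 0 -0.35 1 -1 0 -0.3",
  newtons=20,
)

```text
time: 1.65
eef_pos: [0.3371, -0.3895, 0.2449]
tcp_rot: [0.306, 0.952, 0.0, -0.0]
contact_force: [0.9, -0.0, 0.3]
opening: 0.35
finger_force: 0.0
```

```bash
cat >> h.py <<'E'
def rows(s,P,psi):
    """turn about tool z (units of 360 deg) and tool shift (units of 20 cm) to reach TCP P, tool x heading psi"""
    x=R.from_quat(s["tcp_rot"]).as_matrix()[:,0]; d=(psi-np.arctan2(x[1],x[0])+np.pi)%(2*np.pi)-np.pi
    return np.r_[-d/(2*np.pi),totool(s,P)/.2].round(3)
PIV=np.array([.598,-.213]);Z0=1.968
def at(r,th,z): a=Z0+th; return np.r_[PIV+r*np.array([np.cos(a),np.sin(a)]),z]
E
python3 - <<'E'
from h import *
from plant import ctrl
s=ctrl.get_state();print(s["time"],s["eef_pos"],s["opening"])
print(rows(s,at(.141,.92,.17),Z0+.92))
E
```

```text
1.65 [ 0.33713291 -0.38945801  0.24493456] 0.35026001612185736
[-0.059  0.113  1.223  0.375]
```

Emit:
send_rows(
  moves="0 0 -0.059 0.11 1 0.2 -0.3;0 0 -0.059 0.11 1 0.2 -0.3;0 0 -0.059 0.11 1 0.2 -0.3;0 0 -0.059 0.11 1 0.2 -0.3;0 0 -0.059 0.11 1 0.2 -0.3;0 0 -0.059 0.11 1 0.2 -0.3",
)

```text
time: 2.4
eef_pos: [0.4368, -0.2162, 0.2058]
tcp_rot: [0.129, 0.992, -0.0, 0.0]
contact_force: [-0.3, 0.2, -0.2]
opening: 0.351
finger_force: 0.0
```

```bash
python3 - <<'E'
from h import *
from plant import ctrl
s=ctrl.get_state();print(s["time"],s["eef_pos"],s["opening"])
w=ctrl.read_camera("wrist");np.savez("w1.npz",**w);cv2.imwrite("pics/w1.png",w["image"][:,:,::-1])
P=[np.r_[PIV,.042],at(.08,0,.066),at(.138,.92,.055),at(.148,.62,.0165),at(.124,0,.01),at(.117,0,.0275)]
print(proj(w,P).round(0).tolist());print(rows(s,at(.141,.92,.14),Z0+.92))
E
```

```text
2.4 [ 0.43675808 -0.21623964  0.2058149 ] 0.3511780542591299
[[324.0, 354.0], [401.0, 325.0], [331.0, 225.0], [371.0, 209.0], [419.0, 270.0], [420.0, 282.0]]
[-0.001 -0.07   0.219  0.329]
```

View pics/w1.png

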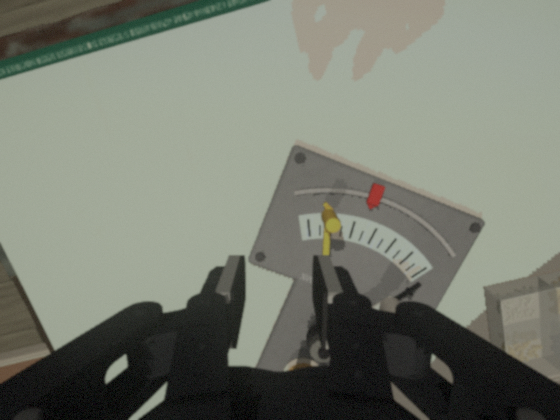

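The wrist view shows the knob at (333,225), against a prediction of (331,225). The index tip is near (373,204) and the fingers are at columns 240 and 318. The estimates hold, so I'll check the heights by triangulation.

```bash
python3 - <<'E'
from h import *
w=load("w1.npz");t=load("top0.npz")
def c(x,y): return 270+(x+.5)/640*150-.5,140+(y+.5)/597*140-.5
h=cv2.cvtColor(w["image"],cv2.COLOR_RGB2HSV)
print("knob",tri((w,333,225),(t,*c(360,417))),at(.138,.92,.055))
print("idx",tri((w,375.5,195),(t,*c(252,432))),at(.16,.62,.0165))
# red block centroid in wrist
m=((h[...,0]<6)|(h[...,0]>174))&(h[...,1]>150)&(h[...,2]>80);m[:150]=0;m[250:]=0
v,u=np.nonzero(m);print(u.mean(),v.mean(),len(u));P=atz(w,u.mean(),v.mean(),.0165);d=P[:2]-PIV;print(P,np.hypot(*d),np.arctan2(d[1],d[0])-Z0)
im=cv2.resize(w["image"][140:300,240:490,::-1],(800,512),interpolation=3);cv2.imwrite("pics/w1c.png",im)
E
```

```text
knob [ 0.46593064 -0.17777082  0.05641144] [ 0.46441361 -0.1783781   0.055     ]
idx [ 0.46013667 -0.12880984  0.01610667] [ 0.46189741 -0.12888053  0.0165    ]
374.8130081300813 195.3211382113821 246
[ 0.45954342 -0.12937503  0.0165    ] 0.1617509171106572 0.6302519884313029
```

Emit:
send_rows(
  moves="0 0 0 -0.07 0.22 0.2 -0.3;0 0 0 -0.07 0.22 0.45 -0.3;0 0 0 -0.07 0.22 0.45 -0.3;0 0 0 -0.07 0.22 0.45 -0.3",
)

```text
time: 2.95
eef_pos: [0.4624, -0.1776, 0.1171]
tcp_rot: [0.129, 0.992, -0.001, 0.001]
contact_force: [0.8, 0.4, -0.1]
opening: 0.35
finger_force: 0.0
```

```bash
python3 - <<'E'
from h import *
from plant import ctrl
s=ctrl.get_state();print(s["time"],s["eef_pos"],s["opening"])
w=ctrl.read_camera("wrist");np.savez("w2.npz",**w);cv2.imwrite("pics/w2.png",w["image"][:,:,::-1])
P=[at(.138,.92,.055),at(.148,.62,.0165)]
print(proj(w,P).round(0).tolist());print(rows(s,at(.141,.92,.048),Z0+.92))
E
```

```text
2.95 [ 0.46235258 -0.17758195  0.11711112] 0.3496797740142854
[[280.0, 244.0], [343.0, 220.0]]
[-0.001  0.005 -0.001  0.346]
```

View pics/w2.png

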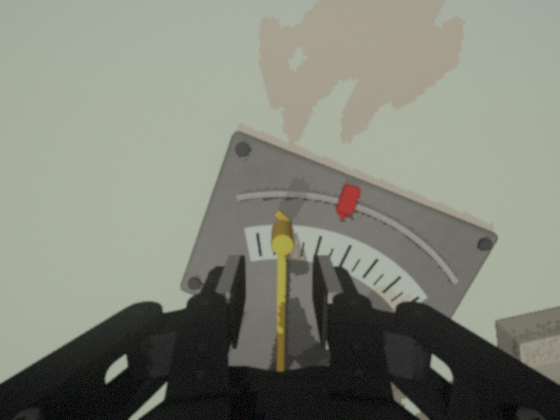

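The knob is at (283,243), centred between the pads at columns 240 and 318, and its triangulated height is 56 mm against 55 mm given. I'll descend.

Emit:
send_rows(
  moves="0 0 0 0 0 0.18 -0.3;0 0 0 0 0 0.345 -0.3;0 0 0 0 0 0.345 -0.3",
)

```text
time: 3.38
eef_pos: [0.4611, -0.1762, 0.0462]
tcp_rot: [0.129, 0.992, 0.0, -0.001]
contact_force: [-0.1, -0.4, -0.8]
opening: 0.35
finger_force: 0.0
```

```bash
python3 - <<'E'
from h import *
from plant import ctrl
s=ctrl.get_state();print(s["time"],s["eef_pos"],s["contact_force"])
for th in np.linspace(.92,-.03,13)[1:]: print(rows(s,at(.141,th,.048),Z0+th).tolist())
E
```

```text
3.375 [ 0.46106672 -0.17616995  0.04621933] [-0.11391231 -0.44903052 -0.83718366]
[0.012, -0.006, 0.049, -0.009]
[0.025, -0.012, 0.105, -0.009]
[0.037, -0.023, 0.159, -0.009]
[0.05, -0.038, 0.213, -0.009]
[0.062, -0.057, 0.266, -0.009]
[0.075, -0.081, 0.316, -0.009]
[0.088, -0.108, 0.365, -0.009]
[0.1, -0.139, 0.411, -0.009]
[0.113, -0.173, 0.455, -0.009]
[0.125, -0.211, 0.496, -0.009]
[0.138, -0.252, 0.534, -0.009]
[0.151, -0.296, 0.568, -0.009]
```

Emit:
send_rows(
  moves="0 0 0.012 -0.006 0.049 -0.01 -0.3;0 0 0.025 -0.012 0.105 -0.01 -0.3;0 0 0.037 -0.023 0.159 -0.01 -0.3;0 0 0.05 -0.038 0.213 -0.01 -0.3;0 0 0.062 -0.057 0.266 -0.01 -0.3;0 0 0.075 -0.081 0.316 -0.01 -0.3;0 0 0.088 -0.108 0.365 -0.01 -0.3;0 0 0.1 -0.139 0.411 -0.01 -0.3;0 0 0.113 -0.173 0.455 -0.01 -0.3;0 0 0.125 -0.211 0.496 -0.01 -0.3;0 0 0.138 -0.252 0.534 -0.01 -0.3;0 0 0.151 -0.296 0.568 -0.01 -0.3",
)

```text
time: 4.88
eef_pos: [0.5501, -0.0819, 0.0519]
tcp_rot: [0.568, 0.823, 0.001, 0.002]
contact_force: [-1.0, 0.4, -0.4]
opening: 0.346
finger_force: 0.2
```

```bash
python3 - <<'E'
from h import *
from plant import ctrl
s=ctrl.get_state();print(s["time"],s["eef_pos"],s["contact_force"])
w=ctrl.read_camera("wrist");np.savez("w3.npz",**w);cv2.imwrite("pics/w3.png",w["image"][:,:,::-1])
P=[at(.138,0,.055),at(.138,.03,.055),at(.148,.62,.0165),at(.117,0,.0275),at(.08,0,.066)]
print(proj(w,P).round(0).tolist());
for th in (-.045,-.055,-.06,-.065,-.07,-.075): print(rows(s,at(.141,th,.046),Z0+th))
E
```

```text
4.875 [ 0.55011758 -0.08192251  0.05191776] [-0.98081145  0.43031774 -0.35603065]
[[267.0, 296.0], [257.0, 296.0], [108.0, 295.0], [270.0, 307.0], [272.0, 434.0]]
[ 0.002  0.007 -0.001  0.03 ]
[0.003 0.007 0.006 0.03 ]
[0.004 0.007 0.009 0.03 ]
[0.005 0.007 0.013 0.03 ]
[0.006 0.007 0.016 0.03 ]
[0.006 0.007 0.02  0.03 ]
```

View pics/w3.png

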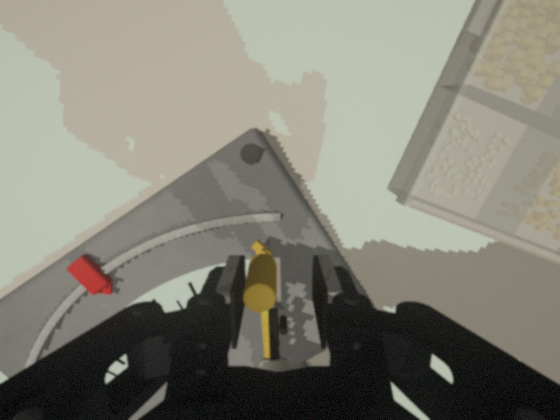

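The knob is at (260,295), about 0.02 rad short of zero, with the left pad on it. The arm pointer lies just beside the hand near (275,335). I'll nudge it on in 1 mm steps.

Emit:
send_rows(
  moves="0 0 0.001 0 0.005 0 -0.3;0 0 0.002 0 0.01 0 -0.3;0 0 0.003 0 0.013 0 -0.3;0 0 0.003 0 0.013 0 -0.3",
)

```text
time: 5.42
eef_pos: [0.5501, -0.0803, 0.0483]
tcp_rot: [0.575, 0.818, -0.0, -0.0]
contact_force: [0.2, -0.1, -0.3]
opening: 0.35
finger_force: 0.0
```

Emit:
send_rows(
  moves="0 0 0 0 0.003 0 -0.3;0 0 0 0 0.006 0 -0.3;0 0 0 0 0.006 0 -0.3",
)

```text
time: 5.8
eef_pos: [0.5512, -0.0797, 0.0482]
tcp_rot: [0.575, 0.818, -0.0, -0.0]
contact_force: [-0.1, -0.4, 0.7]
opening: 0.35
finger_force: 0.1
```

```bash
cat > kn.py <<'E'
from h import *
from plant import ctrl
import sys
def knob(w):
    h=cv2.cvtColor(w["image"],cv2.COLOR_RGB2HSV)
    m=(h[...,0]>17)&(h[...,0]<32)&(h[...,1]>150)&(h[...,2]>60);return m
if __name__=="__main__":
    s=ctrl.get_state();print(s["time"],s["eef_pos"],s["contact_force"],s["opening"],s["finger_force"])
    w=ctrl.read_camera("wrist");np.savez(sys.argv[1]+".npz",**w)
    for f in ("w3.npz",sys.argv[1]+".npz"):
        c=load(f);m=knob(c)
        for r in range(285,306,5):
            u=np.nonzero(m[r])[0]; print(f,r,u.min(),u.max(),end=" | ") if len(u) else None
        print(proj(c,[at(.138,0,.055),at(.138,.02,.055)]).round(1).tolist())
E
python3 kn.py w4
```

```text
5.8 [ 0.55119554 -0.07969338  0.04818611] [-0.09837622 -0.41928751  0.73759488] 0.34981070074253884 0.14778770506381989
w3.npz 285 249 274 | w3.npz 290 246 274 | w3.npz 295 243 274 | w3.npz 300 244 273 | w3.npz 305 247 270 | [[267.1, 296.0], [260.3, 296.3]]
w4.npz 285 247 274 | w4.npz 290 246 274 | w4.npz 295 244 274 | w4.npz 300 243 274 | w4.npz 305 242 274 | [[262.3, 304.7], [255.4, 305.1]]
```

Emit:
send_rows(
  moves="0 0 0 0 0.004 0 -0.3;0 0 0 0 0.007 0 -0.3;0 0 0 0 0.007 0 -0.3",
)

```text
time: 6.22
eef_pos: [0.5527, -0.0792, 0.0483]
tcp_rot: [0.575, 0.818, 0.0, -0.0]
contact_force: [-1.1, 0.0, 0.4]
opening: 0.348
finger_force: 0.1
```

Emit:
send_rows(
  moves="0 0 0 0 0.003 0 -0.3;0 0 0 0 0.005 0 -0.3;0 0 0 0 0.005 0 -0.3",
)

```text
time: 6.6
eef_pos: [0.5536, -0.0789, 0.0484]
tcp_rot: [0.575, 0.818, 0.0, 0.0]
contact_force: [0.6, -0.6, -0.2]
opening: 0.35
finger_force: 0.1
```

```bash
python3 kn.py w5
```

```text
6.6 [ 0.55364138 -0.07892396  0.04835017] [ 0.62918413 -0.60553959 -0.19981282] 0.34952261761550696 0.13889921363443136
w3.npz 285 249 274 | w3.npz 290 246 274 | w3.npz 295 243 274 | w3.npz 300 244 273 | w3.npz 305 247 270 | [[267.1, 296.0], [260.3, 296.3]]
w5.npz 285 249 275 | w5.npz 290 246 274 | w5.npz 295 245 274 | w5.npz 300 243 274 | w5.npz 305 242 274 | [[255.9, 304.3], [249.0, 304.7]]
```

Emit:
send_rows(
  moves="0 0 0 0 0.003 0 -0.3;0 0 0 0 0.006 0 -0.3;0 0 0 0 0.006 0 -0.3",
)

```text
time: 7.02
eef_pos: [0.554, -0.0788, 0.0482]
tcp_rot: [0.575, 0.818, -0.001, -0.001]
contact_force: [-4.9, -1.9, 2.8]
opening: 0.347
finger_force: 2.5
```

Emit:
send_rows(
  moves="0 0 0 0 0.003 0 -0.3;0 0 0 0 0.006 0 -0.3;0 0 0 0 0.006 0 -0.3",
)

```text
time: 7.4
eef_pos: [0.5541, -0.0786, 0.0481]
tcp_rot: [0.574, 0.819, -0.002, -0.002]
contact_force: [-7.8, -3.3, 3.9]
opening: 0.353
finger_force: 4.2
```

```bash
python3 kn.py w6; python3 -c "
from h import *
cv2.imwrite('pics/w6.png',cv2.resize(load('w6.npz')['image'][230:400,180:380,::-1],(700,595),interpolation=3))"
```

```text
7.4 [ 0.55412235 -0.07864946  0.04807146] [-7.84799098 -3.30617404  3.94652274] 0.35319576249480206 4.152328222990036
w3.npz 285 249 274 | w3.npz 290 246 274 | w3.npz 295 243 274 | w3.npz 300 244 273 | w3.npz 305 247 270 | [[267.1, 296.0], [260.3, 296.3]]
w6.npz 285 246 273 | w6.npz 290 245 274 | w6.npz 295 244 273 | w6.npz 300 242 274 | w6.npz 305 242 273 | [[254.4, 304.8], [247.4, 305.1]]
```

View pics/w6.png

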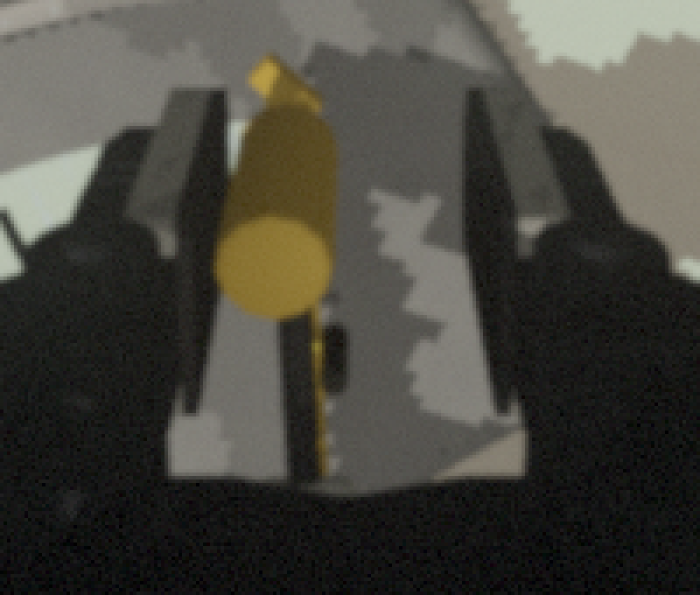

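The force rose to 8.5 N with the hand under the black pointer and the stop peg visible at (335,355), so the hand is at zero. I'll back off to the middle and lift clear.

Emit:
send_rows(
  moves="0 0 0 0 -0.02 0 -0.3;0 0 0 0 -0.045 0 -0.3;0 0 0 0 -0.045 -0.15 -0.3;0 0 0 0 -0.045 -0.4 -0.2;0 0 0 0 -0.045 -0.4 -0.2",
)

```text
time: 8.07
eef_pos: [0.551, -0.0821, 0.1336]
tcp_rot: [0.575, 0.818, 0.002, 0.006]
contact_force: [0.4, -0.0, 0.0]
opening: 0.4
finger_force: 0.0
```

```bash
sed -i 's/Z0=1.968/Z0=1.957/' h.py; python3 - <<'E'
from h import *
from plant import ctrl
s=ctrl.get_state();print(s["time"],s["eef_pos"])
print(rows(s,at(.080,0,.115),Z0))
E
```

```text
8.075 [ 0.55101194 -0.08210951  0.13362248]
[-0.006 -0.295 -0.018  0.095]
```

Emit:
send_rows(
  moves="0 0 -0.006 -0.295 -0.018 0.05 -0.2;0 0 -0.006 -0.295 -0.018 0.05 -0.2;0 0 -0.006 -0.295 -0.018 0.05 -0.2;0 0 -0.006 -0.295 -0.018 0.05 -0.2",
)

```text
time: 8.57
eef_pos: [0.5636, -0.1369, 0.1178]
tcp_rot: [0.559, 0.829, 0.0, -0.0]
contact_force: [0.0, -0.1, 0.1]
opening: 0.401
finger_force: 0.0
```

```bash
python3 - <<'E'
from h import *
from plant import ctrl
s=ctrl.get_state();print(s["time"],s["eef_pos"],s["tcp_rot"])
w=ctrl.read_camera("wrist");np.savez("w7.npz",**w);cv2.imwrite("pics/w7.png",w["image"][:,:,::-1])
print(proj(w,[at(.138,0,.055),at(.148,.64,.0165),at(.117,0,.0275),at(.08,0,.066),np.r_[PIV,.042]]).round(0).tolist());
print(rows(s,at(.08,0,.052),Z0))
E
```

```text
8.575 [ 0.56359419 -0.13689246  0.11784587] [ 5.58946277e-01  8.29203738e-01  8.96557763e-05 -4.60628955e-04]
[[288.0, 144.0], [154.0, 170.0], [286.0, 175.0], [288.0, 251.0], [286.0, 347.0]]
[-0.    -0.018  0.016  0.329]
```

View pics/w7.png

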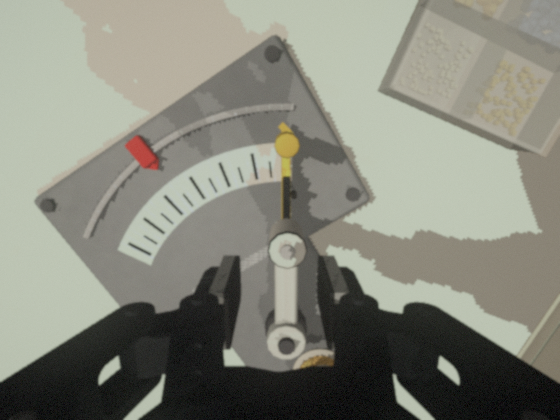

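Clear view: roller at (287,249), knob at (287,146) in line with the black pointer, and index tip near (157,167). The pads are at columns 238 and 320, either side of the roller. I'll descend around the roller.

Emit:
send_rows(
  moves="0 0 0 -0.018 0.016 0.1 -0.2;0 0 0 -0.018 0.016 0.33 -0.2;0 0 0 -0.018 0.016 0.33 -0.2;0 0 0 -0.018 0.016 0.33 -0.2",
)

```text
time: 9.12
eef_pos: [0.5686, -0.14, 0.0526]
tcp_rot: [0.559, 0.829, 0.0, 0.0]
contact_force: [0.1, -0.0, 0.6]
opening: 0.404
finger_force: 0.0
```

```bash
cat > ang.py <<'E'
from h import *
from kn import knob
def redm(w):
    h=cv2.cvtColor(w["image"],cv2.COLOR_RGB2HSV)
    return ((h[...,0]<8)|(h[...,0]>172))&(h[...,1]>140)&(h[...,2]>70)
def big(m):
    n,l,st,c=cv2.connectedComponentsWithStats(m.astype(np.uint8));k=1+st[1:,4].argmax();return c[k],st[k]
def ang(P): d=P[:2]-PIV;return np.arctan2(d[1],d[0])-Z0,np.hypot(*d)
E
python3 - <<'E'
from ang import *
from plant import ctrl
w=load("w7.npz");c,st=big(redm(w));print("idx",c,st,ang(atz(w,*c,.0165)),"knobtop",ang(atz(w,287,146,.055)),"roller",ang(atz(w,287,249,.066)))
s=ctrl.get_state();print(s["time"],s["eef_pos"],s["contact_force"])
for th in np.linspace(.0,.6,11)[1:]: print(th.round(2),rows(s,at(.08,th,.052),Z0+th).tolist())
E
```

```text
idx [142.32417582 153.06227106] [126 137  32  32 546] (np.float64(0.6316168128523747), np.float64(0.16100038286671767)) knobtop (np.float64(0.0026139475977393634), np.float64(0.1370167599612048)) roller (np.float64(0.0043559394986747435), np.float64(0.08115175662059847))
9.125 [ 0.56862399 -0.13996773  0.05257575] [ 0.07418449 -0.00224665  0.64615701]
0.06 [-0.01, 0.006, -0.025, 0.003]
0.12 [-0.019, 0.003, -0.049, 0.003]
0.18 [-0.029, -0.0, -0.073, 0.003]
0.24 [-0.039, -0.005, -0.097, 0.003]
0.3 [-0.048, -0.012, -0.12, 0.003]
0.36 [-0.058, -0.02, -0.142, 0.003]
0.42 [-0.067, -0.029, -0.165, 0.003]
0.48 [-0.077, -0.039, -0.186, 0.003]
0.54 [-0.086, -0.051, -0.207, 0.003]
0.6 [-0.096, -0.064, -0.227, 0.003]
```

Emit:
send_rows(
  moves="0 0 -0.01 0.006 -0.025 0 -0.2;0 0 -0.019 0.003 -0.049 0 -0.2;0 0 -0.029 0 -0.073 0 -0.2;0 0 -0.039 -0.005 -0.097 0 -0.2;0 0 -0.048 -0.012 -0.12 0 -0.2;0 0 -0.058 -0.02 -0.142 0 -0.2;0 0 -0.067 -0.029 -0.165 0 -0.2;0 0 -0.077 -0.039 -0.186 0 -0.2;0 0 -0.086 -0.051 -0.207 0 -0.2;0 0 -0.096 -0.064 -0.227 0 -0.2;0 0 -0.096 -0.064 -0.227 0 -0.2",
)

```text
time: 10.5
eef_pos: [0.5329, -0.1693, 0.0546]
tcp_rot: [0.288, 0.958, 0.0, 0.003]
contact_force: [2.6, 2.2, 0.6]
opening: 0.4
finger_force: 1.5
```

```bash
python3 - <<'E'
from ang import *
from plant import ctrl
s=ctrl.get_state();print(s["time"],s["eef_pos"],s["contact_force"],ang(s["eef_pos"]))
w=ctrl.read_camera("wrist");np.savez("w8.npz",**w)
c,st=big(redm(w));k,sk=big(knob(w));print("idx",c,st,ang(atz(w,*c,.0165)),"yellow",k,sk)
im=cv2.resize(w["image"][70:270,150:410,::-1],(780,600),interpolation=3);cv2.imwrite("pics/w8.png",im)
print(proj(w,[at(.138,t,.055) for t in (.5,.55,.6)]).round(1).tolist())
for th in (.62,.64,.66,.68,.7): print(th,rows(s,at(.08,th,.052),Z0+th).tolist())
E
```

```text
10.5 [ 0.53293752 -0.1693082   0.05460405] [2.58824548 2.18005034 0.59351223] (np.float64(0.5932264838232235), np.float64(0.07837155358138367))
idx [267.18811075  85.75      ] [ 254   61   27   56 1228] (np.float64(0.6359920324469199), np.float64(0.16142971523719474)) yellow [305. 127.] [305 127   1   1   1]
[[318.1, 145.8], [299.4, 144.3], [280.5, 143.9]]
0.62 [-0.003, 0.008, -0.011, 0.013]
0.64 [-0.006, 0.008, -0.019, 0.013]
0.66 [-0.01, 0.007, -0.027, 0.013]
0.68 [-0.013, 0.007, -0.035, 0.013]
0.7 [-0.016, 0.006, -0.043, 0.013]
```

View pics/w8.png

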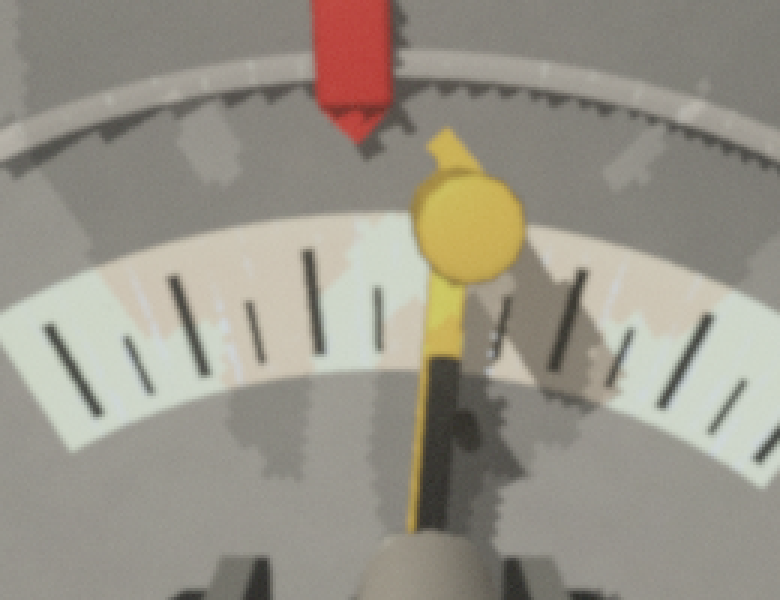

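Crop: index tip at (357,143), hand tip at about (450,140) and knob centre at (470,225). The hand reads about 30.5° (0.53) and the index about 0.63. Approaching slowly.

Emit:
send_rows(
  moves="0 0 -0.003 0 -0.01 0 -0.2;0 0 -0.006 0 -0.019 0 -0.2;0 0 -0.01 -0.001 -0.027 0 -0.2;0 0 -0.01 -0.001 -0.027 0 -0.2",
)

```text
time: 11.05
eef_pos: [0.5283, -0.1737, 0.0524]
tcp_rot: [0.258, 0.966, 0.0, 0.0]
contact_force: [3.1, 2.4, 2.3]
opening: 0.402
finger_force: 1.8
```

```bash
cat > m.py <<'E'
from ang import *
from plant import ctrl
import sys
def knobc(w):
    """knob top centre: bright yellow disc, by colour then min enclosing circle"""
    h=cv2.cvtColor(w["image"],cv2.COLOR_RGB2HSV)
    m=((h[...,0]>15)&(h[...,0]<33)&(h[...,1]>110)&(h[...,2]>150)).astype(np.uint8)
    m=cv2.morphologyEx(m,cv2.MORPH_OPEN,cv2.getStructuringElement(2,(23,23)))
    return big(m)
def redtip(w):
    m=redm(w);c,st=big(m);vs=np.nonzero(m[:,st[0]:st[0]+st[2]].any(1))[0];v=st[1]+st[3]-1
    u=st[0]+np.nonzero(m[v,st[0]:st[0]+st[2]])[0].mean();return (u,v),c,st
def report(w):
    (u,v),c,st=redtip(w);k,sk=knobc(w)
    print("tip",u,v,ang(atz(w,u,v,.0165)),"red c",ang(atz(w,*c,.0165)),"knob",k.round(1),sk.tolist(),ang(atz(w,*k,.055)))
if __name__=="__main__":
    s=ctrl.get_state();print(s["time"],s["eef_pos"],s["contact_force"],ang(s["eef_pos"]))
    n=sys.argv[1];w=ctrl.read_camera("wrist");np.savez(n+".npz",**w)
    for f in ("w7","w8",n): report(load(f+".npz"))
E
python3 m.py w9
```

```text
11.05 [ 0.52829219 -0.17367407  0.05240897] [3.08317532 2.40742322 2.2651383 ] (np.float64(0.6709477422022403), np.float64(0.08003565962688866))Traceback (most recent call last):
  File "m.py", line 19, in <module>
    for f in ("w7","w8",n): report(load(f+".npz"))
                            ~~~~~~^^^^^^^^^^^^^^^^
  File "m.py", line 14, in report
    (u,v),c,st=redtip(w);k,sk=knobc(w)
                              ~~~~~^^^
  File "m.py", line 9, in knobc
    return big(m)
  File "ang.py", line 7, in big
    n,l,st,c=cv2.connectedComponentsWithStats(m.astype(np.uint8));k=1+st[1:,4].argmax();return c[k],st[k]
                                                                      ~~~~~~~~~~~~~~~^^
ValueError: attempt to get argmax of an empty sequence
```

```bash
sed -i 's/(23,23)/(15,15)/' m.py; python3 - <<'E'
from m import *
w=load("w8.npz");print(cv2.cvtColor(w["image"],cv2.COLOR_RGB2HSV)[145,300:314:4])
for n in ("w7","w8","w9"):
    try: report(load(n+".npz"))
    except Exception as e: print(n,e)
E
```

```text
[[ 24 141 203]
 [ 24 141 204]
 [ 24 145 202]
 [ 23 143 204]]
tip 154.0 168 (np.float64(0.6341265201929189), np.float64(0.14903150136846366)) red c (np.float64(0.6316168128523747), np.float64(0.16100038286671767)) knob [286.5 144.9] [276, 134, 22, 24, 422] (np.float64(0.004469014613993627), np.float64(0.13761069980768303))
tip 268.5 116 (np.float64(0.6359378119091545), np.float64(0.14818698973575883)) red c (np.float64(0.6359920324469199), np.float64(0.16142971523719474)) knob [305.4 144. ] [288, 122, 37, 44, 1182] (np.float64(0.5342060872745502), np.float64(0.13823953223001637))
tip 290.5 120 (np.float64(0.6384683491772936), np.float64(0.1482985520921046)) red c (np.float64(0.63646030867645), np.float64(0.16146782285694786)) knob [304.4 148.8] [288, 127, 35, 43, 1168] (np.float64(0.6089498149624946), np.float64(0.1383545739805217))
```

Emit:
send_rows(
  moves="0 0 -0.002 0 -0.004 0 -0.2;0 0 -0.003 0 -0.008 0 -0.2;0 0 -0.003 0 -0.008 0 -0.2",
)

```text
time: 11.48
eef_pos: [0.5274, -0.175, 0.0523]
tcp_rot: [0.248, 0.969, -0.0, -0.0]
contact_force: [3.9, 2.1, 2.3]
opening: 0.403
finger_force: 1.8
```

```bash
python3 m.py w10 | tail -1; python3 - <<'E'
from ang import *
w=load("w10.npz")
im=cv2.resize(w["image"][90:240,210:390,::-1],(720,600),interpolation=3)
# predicted lines for candidate angles at the heights of index tip (r.148-.17) and hand tip
for th in (.634,):
    for z,r0,r1 in ((.0165,.148,.172),(.0275,.06,.117)):
        p=(proj(w,[at(r0,th,z),at(r1,th,z)])-[210,90])*4;cv2.line(im,*[tuple(map(int,q)) for q in p],(255,0,0),1)
    q=(proj(w,[at(.138,th,.055)])[0]-[210,90])*4;cv2.circle(im,tuple(map(int,q)),4,(255,0,0),1)
cv2.imwrite("pics/w10.png",im)
E
```

```text
tip 299.0 118 (np.float64(0.6317278316981467), np.float64(0.14951221891141048)) red c (np.float64(0.6368061557071403), np.float64(0.16161197784545794)) knob [304.6 149.2] [288, 127, 36, 44, 1184] (np.float64(0.6276945870893267), np.float64(0.13839423887519905))
```

View pics/w10.png

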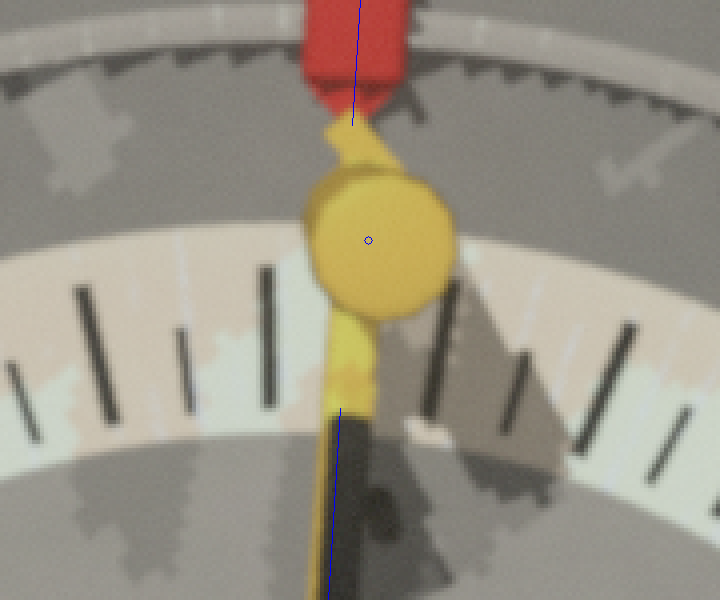

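The crop shows the knob centre at (383,247), with (368,240) predicted for 0.634. The pointer is about 10 crop pixels right of the same line, and the red block is centred on it. So the hand is roughly 0.01 rad short. I'll get sub-pixel numbers before the last step.

```bash
cat > fine.py <<'E'
from ang import *
from scipy.optimize import brentq
def fine(w):
    g=cv2.cvtColor(w["image"],cv2.COLOR_RGB2HSV);sat=(g[...,1]>110)&(g[...,0]>15)&(g[...,0]<33)
    gray=w["image"].astype(float).sum(2)/3
    out={}
    # knob circle, from Hough on the value channel near the seen knob
    x,y=[int(v) for v in big(cv2.morphologyEx((sat&(g[...,2]>150)).astype(np.uint8),2,np.ones((11,11),np.uint8)))[0]]
    sub=cv2.resize(np.ascontiguousarray(w["image"][y-35:y+35,x-35:x+35,0]),None,fx=4,fy=4,interpolation=3)
    c=cv2.HoughCircles(sub,cv2.HOUGH_GRADIENT,1,200,param1=60,param2=15,minRadius=56,maxRadius=88)
    if c is not None:
        u,v,r=c[0,0];u,v=(u+.5)/4-.5+x-35,(v+.5)/4-.5+y-35;out["knob"]=(round(u,1),round(v,1),round(r/4,1),*np.round(ang(atz(w,u,v,.055)),4))
    # pointer: dark band at r=.112,.108 ; red block: band at r=.155...
    def band(r,z,test,t0):
        th=np.linspace(t0-.1,t0+.1,401);p=proj(w,[at(r,t,z) for t in th]).astype(np.float32)
        img=cv2.remap(w["image"],p[:,0].reshape(1,-1),p[:,1].reshape(1,-1),cv2.INTER_LINEAR)
        m=test(img)[0];n,l,st,cc=cv2.connectedComponentsWithStats(m.astype(np.uint8).reshape(1,-1))
        k=1+st[1:,4].argmax();return round(np.interp(cc[k][0],range(401),th),4),round(st[k,4]*.0005*r*1e3,1)
    t0=out["knob"][3] if "knob" in out else .63
    dark=lambda i:i.astype(int).sum(2)<150
    red=lambda i:(lambda h:((h[...,0]<8)|(h[...,0]>172))&(h[...,1]>140)&(h[...,2]>70))(cv2.cvtColor(i,cv2.COLOR_RGB2HSV))
    for r in (.106,.110,.114): out["ptr%d"%(r*1e3)]=band(r,.0295,dark,t0)
    for r in (.156,.160,.164): out["red%d"%(r*1e3)]=band(r,.0165,red,.634)
    return out
E
python3 - <<'E'
from fine import *
for n in ("w7","w8","w9","w10"):
    try: print(n,{k:tuple(map(float,v)) for k,v in fine(load(n+".npz")).items()})
    except Exception as e: print(n,repr(e))
E
```

```text
w7 ValueError('attempt to get argmax of an empty sequence')
w8 ValueError('attempt to get argmax of an empty sequence')
w9 ValueError('attempt to get argmax of an empty sequence')
w10 ValueError('attempt to get argmax of an empty sequence')
```

```bash
sed -i 's/<150$/<210/; s/k=1+st\[1:,4\].argmax();return round/k=1+st[1:,4].argmax() if n>1 else 0;return round/' fine.py
python3 - <<'E'
from fine import *
for n in ("w7","w8","w9","w10"):
    try: print(n,{k:tuple(map(float,v)) for k,v in fine(load(n+".npz")).items()})
    except Exception as e: print(n,repr(e))
E
```

```text
w7 {'knob': (280.0, 142.8000030517578, 17.399999618530273, 0.0302, 0.1388), 'ptr106': (-0.0195, 8.4), 'ptr110': (-0.003, 4.8), 'ptr114': (0.002, 3.8), 'red156': (0.633, 11.3), 'red160': (0.632, 11.0), 'red164': (0.6328, 11.2)}
w8 {'knob': (307.0, 146.0, 17.700000762939453, 0.5294, 0.1376), 'ptr106': (0.5102, 8.2), 'ptr110': (0.5276, 4.3), 'ptr114': (0.5286, 4.0), 'red156': (0.6368, 11.5), 'red160': (0.6362, 11.0), 'red164': (0.6358, 11.3)}
w9 {'knob': (305.0, 150.0, 17.700000762939453, 0.6072, 0.1379), 'ptr106': (0.5862, 8.4), 'ptr110': (0.6044, 4.4), 'ptr114': (0.6047, 4.3), 'red156': (0.637, 11.6), 'red160': (0.6362, 11.0), 'red164': (0.6362, 11.3)}
w10 {'knob': (306.0, 151.0, 17.700000762939453, 0.6237, 0.1378), 'ptr106': (0.6052, 8.4), 'ptr110': (0.6242, 4.5), 'ptr114': (0.624, 4.2), 'red156': (0.6375, 11.6), 'red160': (0.6362, 11.0), 'red164': (0.6365, 11.4)}
```

The measurements agree: pointer 0.624, hand 0.624, index 0.636. One more millimetre is needed.

Emit:
send_rows(
  moves="0 0 -0.001 0 -0.0025 0 -0.2;0 0 -0.002 0 -0.005 0 -0.2;0 0 -0.002 0 -0.005 0 -0.2;0 0 -0.002 0 -0.005 0 -0.2",
)

```text
time: 12.02
eef_pos: [0.5269, -0.1758, 0.0523]
tcp_rot: [0.242, 0.97, -0.0, 0.0]
contact_force: [3.7, 1.8, 1.5]
opening: 0.401
finger_force: 1.8
```

```bash
python3 - <<'E'
from fine import *
from plant import ctrl
for n in ("w11","w12"):
    w=ctrl.read_camera("wrist");np.savez(n+".npz",**w)
    print(n,{k:tuple(map(float,v)) for k,v in fine(w).items()})
s=ctrl.get_state();print(s["time"],s["eef_pos"],ang(s["eef_pos"]))
E
```

```text
w11 {'knob': (304.0, 151.0, 17.700000762939453, 0.641, 0.1378), 'ptr106': (0.6173, 8.5), 'ptr110': (0.6353, 4.5), 'ptr114': (0.6355, 4.2), 'red156': (0.6375, 11.6), 'red160': (0.6362, 11.2), 'red164': (0.6365, 11.4)}
w12 {'knob': (306.0, 151.0, 17.700000762939453, 0.6358, 0.1378), 'ptr106': (0.6168, 8.4), 'ptr110': (0.6348, 4.5), 'ptr114': (0.6353, 4.4), 'red156': (0.6375, 11.8), 'red160': (0.6365, 11.1), 'red164': (0.6365, 11.4)}
12.125 [ 0.52690918 -0.17583394  0.05227744] (np.float64(0.7028743026371023), np.float64(0.08021982628633419))
```

Pointer 0.635 against index 0.636: in line. I'll compute the ease-back path, starting with a pause.

```bash
python3 - <<'E'
from fine import *
from plant import ctrl
s=ctrl.get_state();t=ang(s["eef_pos"])[0]
ps=np.arctan2(*R.from_quat(s["tcp_rot"]).as_matrix()[[1,0],0])
for th in np.arange(t,-.02,-.04): print(round(th,3),(rows(s,at(.0802,th,.0523),ps+th-t)).tolist())
E
```

```text
0.703 [0.0, -0.0, 0.0, -0.0]
0.663 [0.006, -0.0, 0.016, -0.0]
0.623 [0.013, -0.001, 0.032, -0.0]
0.583 [0.019, -0.003, 0.048, -0.0]
0.543 [0.025, -0.005, 0.064, -0.0]
0.503 [0.032, -0.007, 0.08, -0.0]
0.463 [0.038, -0.011, 0.095, -0.0]
0.423 [0.045, -0.015, 0.111, -0.0]
0.383 [0.051, -0.019, 0.126, -0.0]
0.343 [0.057, -0.025, 0.141, -0.0]
0.303 [0.064, -0.031, 0.156, -0.0]
0.263 [0.07, -0.037, 0.171, -0.0]
0.223 [0.076, -0.044, 0.186, -0.0]
0.183 [0.083, -0.052, 0.2, -0.0]
0.143 [0.089, -0.06, 0.213, -0.0]
0.103 [0.095, -0.068, 0.227, -0.0]
0.063 [0.102, -0.078, 0.24, -0.0]
0.023 [0.108, -0.087, 0.253, -0.0]
-0.017 [0.115, -0.098, 0.265, -0.0]
```

Emit:
send_rows(
  moves="0 0 0 0 0 0 -0.2;0 0 0 0 0 0 -0.2;0 0 0 0 0 0 -0.2;0 0 0.003 0 0.008 0 -0.2;0 0 0.01 -0.001 0.024 0 -0.2;0 0 0.016 -0.002 0.04 0 -0.2;0 0 0.022 -0.004 0.056 0 -0.2;0 0 0.029 -0.006 0.072 0 -0.2;0 0 0.035 -0.009 0.088 0 -0.2;0 0 0.042 -0.013 0.103 0 -0.2;0 0 0.048 -0.017 0.118 0 -0.2;0 0 0.051 -0.019 0.126 0 -0.2",
)

```text
time: 13.62
eef_pos: [0.5417, -0.1552, 0.0522]
tcp_rot: [0.394, 0.919, -0.0, -0.001]
contact_force: [1.4, 1.9, 0.7]
opening: 0.405
finger_force: 1.2
```

```bash
python3 - <<'E'
from fine import *
from plant import ctrl
s=ctrl.get_state();t=ang(s["eef_pos"])[0];print(s["time"],s["eef_pos"],s["contact_force"],t)
ps=np.arctan2(*R.from_quat(s["tcp_rot"]).as_matrix()[[1,0],0])
for th in [.35,.31,.27,.23,.19,.15,.12,.09,.06,.03,0]: print(round(th,3),(rows(s,at(.0802,th,.0523),ps+th-t)).tolist())
E
```

```text
13.625 [ 0.54169384 -0.15515079  0.05215261] [1.43587583 1.89133813 0.68909382] 0.3856781972964225
0.35 [0.006, -0.003, 0.014, -0.001]
0.31 [0.012, -0.003, 0.03, -0.001]
0.27 [0.018, -0.005, 0.046, -0.001]
0.23 [0.025, -0.007, 0.062, -0.001]
0.19 [0.031, -0.009, 0.078, -0.001]
0.15 [0.038, -0.013, 0.094, -0.001]
0.12 [0.042, -0.015, 0.105, -0.001]
0.09 [0.047, -0.019, 0.117, -0.001]
0.06 [0.052, -0.022, 0.129, -0.001]
0.03 [0.057, -0.026, 0.14, -0.001]
0 [0.061, -0.03, 0.151, -0.001]
```

Emit:
send_rows(
  moves="0 0 0.006 -0.001 0.014 0 -0.2;0 0 0.012 -0.002 0.03 0 -0.2;0 0 0.018 -0.004 0.046 0 -0.2;0 0 0.025 -0.006 0.062 0 -0.2;0 0 0.031 -0.008 0.078 0 -0.2;0 0 0.038 -0.012 0.094 0 -0.2;0 0 0.042 -0.014 0.105 0 -0.2;0 0 0.047 -0.018 0.117 0 -0.2;0 0 0.052 -0.021 0.129 0 -0.2;0 0 0.057 -0.025 0.14 0 -0.2;0 0 0.06 -0.029 0.149 0 -0.2;0 0 0.06 -0.029 0.149 0 -0.2",
)

```text
time: 15.12
eef_pos: [0.5678, -0.1392, 0.0524]
tcp_rot: [0.559, 0.829, -0.0, 0.0]
contact_force: [0.5, -0.7, 0.3]
opening: 0.395
finger_force: 0.0
```

```bash
python3 - <<'E'
from fine import *
from plant import ctrl
s=ctrl.get_state();t=ang(s["eef_pos"])[0];print(s["time"],s["eef_pos"],s["contact_force"],s["finger_force"],t)
w=ctrl.read_camera("wrist");np.savez("w13.npz",**w)
# roller top (white disc with pad columns): print dark/pad edges and roller edges along the row of the roller
p=proj(w,[at(.08,0,.066)])[0];r=int(p[1]);print(p);print(w["image"][r,int(p[0])-60:int(p[0])+60:3].sum(1).tolist())
print({k:tuple(map(float,v)) for k,v in fine(w).items() if k[:3]=="red"},proj(w,[at(.138,.633,.055)]))
E
```

```text
15.125 [ 0.56780374 -0.13919041  0.05237453] [ 0.45653916 -0.72644538  0.32885584] 0.0 0.0021316317656645545
[283.8739051  305.40891038]
[134, 137, 121, 108, 102, 163, 436, 421, 421, 418, 395, 306, 412, 419, 419, 403, 339, 358, 349, 351, 353, 361, 380, 364, 380, 437, 438, 439, 438, 338, 272, 277, 120, 111, 95, 88, 105, 116, 126, 104]
{'red156': (0.6308, 12.8), 'red160': (0.631, 11.6), 'red164': (0.6318, 11.5)} [[ 69.29505933 217.45164394]]
```

The arm is at rest, no contact force, and the roller is centred between the pads. Lifting straight up and checking.

Emit:
send_rows(
  moves="0 0 0 0 0 -0.1 -0.2;0 0 0 0 0 -0.3 -0.2;0 0 0 0 0 -0.6 -0.2;0 0 0 0 0 -0.6 -0.2;0 0 0 0 0 -0.6 -0.2",
)

```text
time: 15.8
eef_pos: [0.5678, -0.1391, 0.1736]
tcp_rot: [0.559, 0.829, 0.0, 0.001]
contact_force: [-0.1, 0.1, -1.1]
opening: 0.402
finger_force: 0.0
```

Emit:
send_rows(
  moves="0 0 -0.08 0.1 -0.05 0 -0.2;0 0 -0.08 0.1 -0.05 0 -0.2;0 0 -0.08 0.1 -0.05 0 -0.2;0 0 -0.08 0.1 -0.05 0 -0.2;0 0 -0.08 0.1 -0.05 0 -0.2",
)

```text
time: 16.42
eef_pos: [0.5504, -0.124, 0.1713]
tcp_rot: [0.336, 0.942, 0.0, -0.001]
contact_force: [-0.1, -0.8, 0.0]
opening: 0.398
finger_force: 0.0
```

```bash
python3 - <<'E'
from fine import *
from plant import ctrl
s=ctrl.get_state();print(s["time"],s["eef_pos"],s["contact_force"])
w=ctrl.read_camera("wrist");np.savez("w14.npz",**w)
p=proj(w,[at(.138,.633,.055),at(.16,.633,.0165),at(.117,0,.0275)]);print(p.round(1).tolist())
h=cv2.cvtColor(w["image"],cv2.COLOR_RGB2HSV)
def arc(r,z,lo,hi,test):
    th=np.linspace(lo,hi,801);q=proj(w,[at(r,t,z) for t in th]).astype(np.float32)
    i=cv2.remap(w["image"],q[:,0].reshape(1,-1),q[:,1].reshape(1,-1),1);m=test(i)[0]
    n,l,st,cc=cv2.connectedComponentsWithStats(m.astype(np.uint8).reshape(1,-1))
    if n<2:return None
    k=1+st[1:,4].argmax();return round(float(np.interp(cc[k][0],range(801),th)),4),round(float(st[k,4]*(hi-lo)/800*r*1e3),1)
H=lambda i:cv2.cvtColor(i,cv2.COLOR_RGB2HSV)
yel=lambda i:(lambda h:(h[...,0]>15)&(h[...,0]<33)&(h[...,1]>100)&(h[...,2]>60))(H(i))
red=lambda i:(lambda h:((h[...,0]<8)|(h[...,0]>172))&(h[...,1]>140)&(h[...,2]>70))(H(i))
dark=lambda i:i.astype(int).sum(2)<210
for r in (.09,.1,.11,.118): print("hand",r,arc(r,.021,.4,.9,yel))
for r in (.134,.138,.142): print("knobtop",r,arc(r,.055,.4,.9,yel))
for r in (.156,.16,.164): print("red",r,arc(r,.0165,.4,.9,red))
for r in (.105,.11,.114): print("ptr",r,arc(r,.0295,-.15,.15,dark))
E
```

```text
16.425 [ 0.5503958  -0.12400519  0.17132418] [-0.10988583 -0.76296558  0.0173086 ]
[[199.6, 156.5], [205.0, 124.1], [301.7, 195.6]]
hand 0.09 (0.6338, 6.8)
hand 0.1 (0.6334, 6.8)
hand 0.11 (0.6341, 6.7)
hand 0.118 (0.6306, 6.3)
knobtop 0.134 (0.6172, 14.6)
knobtop 0.138 (0.6159, 17.8)
knobtop 0.142 (0.6119, 16.4)
red 0.156 (0.6344, 11.2)
red 0.16 (0.6341, 10.6)
red 0.164 (0.6341, 10.9)
ptr 0.105 (-0.0157, 8.7)
ptr 0.11 (0.0066, 3.6)
ptr 0.114 (0.0041, 3.4)
```

The hand reads 0.634, the index 0.634, and the arm's pointer is back at zero with the robot clear. Handing in.

```bash
python3 -c "
from plant import ctrl
print(ctrl.sign_off())"
```

```text
the job is handed in; nothing more can be done
None
```

I handed the job in after about 16.5 s. The yellow hand was zeroed, the arm pushed to the red index, held about half a second and eased back to rest. In the last camera reading the hand and the index both stood at 0.634 rad, the arm's pointer was at zero, and the robot was clear of everything.

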